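Seat the stopper, then unlatch the bottle cage and hold its gate wide for loading

ROBOT

A 7-joint arm with a two-finger parallel gripper is mounted at the origin on the work surface. World frame = base frame: x ahead of the robot, y to its left, z up, the work surface at z = 0. Lengths are in m, angles in rad, forces in N, time in s.
With the tool pointing down it reaches from about 0.425 to 0.875 m from the base axis. Payload 4.7 kg.
Tool frame: the origin (TCP) lies at the very end of the fingers, on their centre line; the grasp point (between the pads) lies behind it (ctrl.tcp_to_grasp is the y of the grasp point in the tool frame, in m); y points along the fingers, x is the direction in which the jaws open and shut, and the axes are right-handed (so a half turn about y gives the same grasp; the last joint's range is limited). The gripper opens to 87 mm and grips with 3 to 60 N. Pads are 19 mm wide; open, the fingers measure 117 mm over their backs; the gripper's body (75 mm by 190 mm) begins 51 mm behind the grasp point.
Start: joints at [1.281, 0.321, -0.07, 1.45, 0.023, 1.371, -0.057], TCP at [0.194, -0.62, 0.223] pointing down, gripper open.
Joint ranges: [-2.86, 2.86], [-0.3, 2.09], [-1.38, 1.24], [0.06, 2.45], [-1.56, 4.7], [0.09, 2.05], [-2.69, 2.69]. Speed limits (rad/s): [2.57, 2.57, 3.14, 3.14, 3.14, 3.14, 3.14].

INTERFACE

Orientations are given as a rotation vector (axis times angle).
In Python, from bench import ctrl, get_image, workorder gives the robot as it stands.
- The arm moves only by the tool drive_tool, never from a script. Its argument "increments" is text: rows parted by semicolons, each of 5 numbers parted by spaces: the shift along the tool's x, y, z in mm, then the turn about the tool's y in degrees, then the closure in counts, from 0 (fully open) to 255 (shut). In form: tx ty tz yaw fingers; .... A call has 1 to 20 rows; each row shifts and turns the commanded pose from where the row before left it, along the tool's axes as they then stand; what a row does not reach is not made up. A row lasts 1/8 s, in which the tool goes at most 62.5 mm and 10.7 degrees, less where a joint would pass 70% of its speed; a pose out of reach is approached as far as the arm can. A call is refused whole if a number of a shift passes 62.5 or a number of a turn 10.7, either way. A call with a gripper value outside its range is refused whole. The fingers move at their own pace and stop on an object; "squeeze" is the grip in N (left out, the last holds). Time passes only in rows, so rows that do not move let the fingers close. It gives the time, the measured TCP pose, the force and the opening at its end, in the units of the state.
- ctrl.get_state(): the state, without advancing time (a new reading comes with each control period).
- get_image(name): name is "side" or "top" or "wrist"; returns a dict with "img" (480x640x3 uint8, red, green, blue), "mtx" (3x3 intrinsics, pixels), "camera_from_world" (4x4, takes a point from world to camera coordinates). Camera axes: x right, y up, looking along -z (the intrinsics and any distortion apply to the point x, -y, -z); pixel columns grow to the right and rows downward; lengths in m; the calibration is good to about 2 mm. A picture is of the moment at which its call begins. There is no depth.
- workorder.close_job(): hands the job in, once; it reports no verdict.
The state is a dict: "time": time; "joint_positions": joint angles; "qd": joint speeds; "joint_torque": joint torques, N m; "position": TCP position; "tool_rot": TCP orientation; "ft_force": force on the tool from outside, world axes, zero at the start; "torque": the same for the moment, N m; "grip_width": opening from 0.0 (shut) to 1.0 (fully open).
Only numpy, scipy, OpenCV 4.12 (cv2) and the standard library are available. Lean on these libraries where they do the work, as an engineer would, in place of code of your own. Each camera call takes 0.05 s, during which the arm holds its last target.

TASK

Get the stall's bottle cage ready for me to load: first press home the one wooden stopper that stands proud among the three bottles in the small crate. Then pinch together the two red tabs of the cage's transit catch to draw its bolt, after that pinch the two black tabs of the green gate's handle and, still gripping them, swing the gate out through its check until it stands wide, about square to the cage front. Finish gripping the handle and holding the gate still there against its closer, with the bottles left standing in their crate and the tea canister left where it is.

Things in the scene. Friction and masses are not known exactly. Their poses are not given: they have to be found in the camera images.
- cage: Fixed bottle cage, dark steel bars on a plywood base, 371 mm wide, 225 deep, 200 high. Origin: on the table under the gate's vertical hinge axis. Its front looks along its -x, its body lies at +x. The shut gate runs 200 mm along its -y, then a fixed panel goes on to 345 mm. A brass roller check, 225 mm high, stands on the roof within 90 mm behind the hinge.
- gate (a joint): Angle of the green-framed barred gate (0.8 kg, 192 mm wide): 0 shut, grows as its free end swings out to the cage's -x (clockwise from above), pi/2 square to the front, stop 1.75. A closer spring pulls it shut (0.15 Nm at 0, 0.36 at 1.75); a roller check felt from 0.35 to 0.85 adds up to 0.45 Nm (in all some 5 N at the handle). Let go past the check, it swings back and rests on the check.
- transit_grip (a point): Middle of the transit catch on the fixed panel, 285 mm from the hinge axis, 232 mm up: two upright red tabs, one each side along the cage's y, each 24 (x) x 8 (y) mm, standing 210 to 251 mm up, 58 mm over their outer faces, 40 when squeezed. Geared to move equally. Pinch along the cage's y; they slide stiffly (3 N a finger) and stay put. Nothing above 216 mm within 55 mm.
- bolt (a joint): Inward travel of each red tab, m: 0 as found, the bolt barring the gate's front; 0.009 fully squeezed, bolt drawn. It frees the gate from 0.007 on.
- handle_grip (a point): Middle of the gate's handle, on top of the gate 165 mm from the hinge axis, 232 mm up; turns with the gate (its y points to the hinge). Two upright black tabs of the red ones' sizes, one each side along the gate's length, 58 mm over the outer faces, 40 squeezed. Pinch along the gate's length. Sprung (3 to 6 N a finger), they spring back if let go.
- latch (a joint): Inward travel of each black tab, m: 0 at rest, the gate's tongue in the post's strike; 0.009 fully squeezed. The tongue is free from 0.007 on.
- latch_inner: the black handle tab nearer the hinge; its origin is at the foot of the tab, 25 mm from handle_grip towards the hinge at rest and 25 mm lower. It moves as joint latch does.
- stopper_a_top (a point): centre of the top of the wooden stopper head (34 mm across, 14 mm thick) of bottle a, the one that stands proud. Pressed home its top is about 155 mm above the table. The three bottles are alike and stand in any of three wells of the crate.
- stopper_a (a joint): how far stopper a stands proud of its neck, in m: 6 to 9 mm as found with a bare ring of cork showing below the wooden head, 0 fully home. It slides down stiffly at some 6 N plus, pressed faster, up to about 10 N, stays where it is left, and stops solid at 0.
- stopper_b_top (a point): the same point of bottle b's stopper, which is home already.
- stopper_b (a joint): as stopper_a; 0 as found.
- stopper_c_top (a point): the same point of bottle c's stopper, which is home already.
- stopper_c (a joint): as stopper_a; 0 as found.
- bottle_a_mid (a point): centre of the amber glass bottle a, 66 mm above its foot; the bottle is 59 mm across, 132 mm high without stopper, 0.35 kg, loose; z is its axis.
- bottle_b_mid (a point): the same for bottle b.
- bottle_c_mid (a point): the same for bottle c.
- crate: wooden crate 150 x 150 x 60 mm, fixed, with four wells 63 mm square (centres 35.5 mm either way from its centre), floor 8 mm thick; one well is empty. Origin: centre of its underside.
- canister_mid (a point): centre of a white lidded tea canister, 80 mm across and 97 mm high, loose, a bystander standing on the table.

How it is judged:
On the way, in this order (a step that is already met when the one before it is completed fails the run):
1. the proud stopper is pressed home (value of joint stopper_a below 0.0015 m), for 0.2 s.
2. the transit bolt is drawn, the gate still shut (value of joint bolt above 0.007 m and value of joint gate below 0.1 rad and value of joint latch below 0.004 m), for 0.1 s.
3. the gate's handle is squeezed (value of joint latch above 0.007 m), for 0.1 s.
4. the gate is through its check, the handle gripped (value of joint gate above 0.9 rad and value of joint latch above 0.006 m), for 0.1 s.
At the end, for the whole second after the job is handed in: Gate still at 75 degrees or wider, handle tabs squeezed 6 of their 9 mm or more with the fingers on them (over 2 N), transit bolt drawn 6 mm or more, all stoppers within 1.5 mm of home, the three bottles upright (within 0.2 rad) in their crate (value of joint gate above 1.3 rad and velocity of joint gate between -0.1 and 0.1 rad/s and value of joint each of latch, bolt above 0.006 m and contact force between the fingers and latch_inner above 2 N and value of joint each of stopper_a, stopper_b, stopper_c below 0.0015 m and angle between each of bottle_a_mid, bottle_b_mid, bottle_c_mid's own z axis and vertical below 0.2 rad and height (world z) of each of bottle_a_mid, bottle_b_mid, bottle_c_mid below 0.085 m); the arm keeps its last pose, push and grip.
It fails at once if the tea canister is pushed more than 30 mm or tipped (distance of canister_mid from where it was at the start of the episode above 0.03 m or angle between canister_mid's own z axis and vertical above 0.3 rad).
It fails at once if a bottle is lifted out or moved more than 30 mm (distance of any of bottle_a_mid, bottle_b_mid, bottle_c_mid from where it was at the start of the episode above 0.03 m).
It also fails if it takes over 58 s, if anything falls off the work surface, if the arm or the gripper's body presses on something with over 40 N, if the wrist force passes 120 N, or if a joint passes its speed limit or range.

## Working session

There is one attempt and no reset: what is moved stays moved. The work goes in short steps, Python scripts to look and compute and a tool call to move; the robot and the scene stay as the last step left them, time stands still between calls to the robot, and variables do not carry over. Pictures are saved under pics/ and viewed, and the job is handed in when it is done.

Besides the shell and the picture viewer there is one more tool, called as name(argument=value, ...), one argument or row to a line, values as JSON. drive_tool: Moves the arm, as the interface text tells. Its arguments: {"type":"object","properties":{"increments":{"type":"string"},"squeeze":{"type":"number"}},"required":["increments"]}

```bash
mkdir -p pics; ls; cat > h.py <<'E'
import sys; sys.path.insert(0,'.')
import numpy as np, cv2
from scipy.spatial.transform import Rotation as R
from bench import ctrl,get_image,workorder
E
python3 - <<'E'
from h import *
s=ctrl.get_state()
for k,v in s.items(): print(k,np.round(v,3))
print(ctrl.tcp_to_grasp)
print(R.from_rotvec(s['tool_rot']).as_matrix().round(3))
import pickle
for n in ['side','top','wrist']:
    d=get_image(n); pickle.dump(d,open(f'pics/{n}0.pkl','wb')); cv2.imwrite(f'pics/{n}0.png',d['img'][:,:,::-1]); print(n,d['mtx'].round(1).tolist(),d['camera_from_world'].round(3).tolist(),[k for k in d])
E
```

```text
pics
time 0.0
joint_positions [ 1.281  0.322 -0.07   1.452  0.023  1.371 -0.057]
qd [ 0.    -0.001 -0.001 -0.     0.001  0.    -0.001]
joint_torque [ 0.0000e+00 -4.9129e+01 -4.0300e-01 -3.1253e+01 -6.4000e-02  4.4000e-02
  0.0000e+00]
position [ 0.194 -0.62   0.221]
tool_rot [-1.337  0.984 -0.981]
ft_force [-0.403 -0.477  0.673]
torque [ 0.028 -0.034 -0.061]
grip_width 1.0
-0.0187
[[ 0.299 -0.001  0.954]
 [-0.954  0.002  0.299]
 [-0.002 -1.    -0.   ]]
side [[516.6, 0.0, 310.7], [0.0, 516.6, 237.4], [0.0, 0.0, 1.0]] [[0.996, -0.085, -0.0, -0.546], [0.055, 0.645, 0.762, -0.159], [-0.064, -0.76, 0.647, -1.075], [0.0, 0.0, 0.0, 1.0]] ['img', 'mtx', 'camera_from_world']
top [[443.4, 0.0, 316.0], [0.0, 443.4, 233.7], [0.0, 0.0, 1.0]] [[0.012, -0.999, 0.03, -0.006], [0.996, 0.014, 0.083, -0.566], [-0.084, 0.029, 0.996, -1.033], [0.0, 0.0, 0.0, 1.0]] ['img', 'mtx', 'camera_from_world']
wrist [[399.8, 0.0, 316.3], [0.0, 399.8, 238.4], [0.0, 0.0, 1.0]] [[0.299, -0.954, -0.002, -0.649], [0.919, 0.289, -0.27, 0.033], [0.258, 0.079, 0.963, -0.391], [0.0, 0.0, 0.0, 1.0]] ['img', 'mtx', 'camera_from_world']
```

View pics/side0.png

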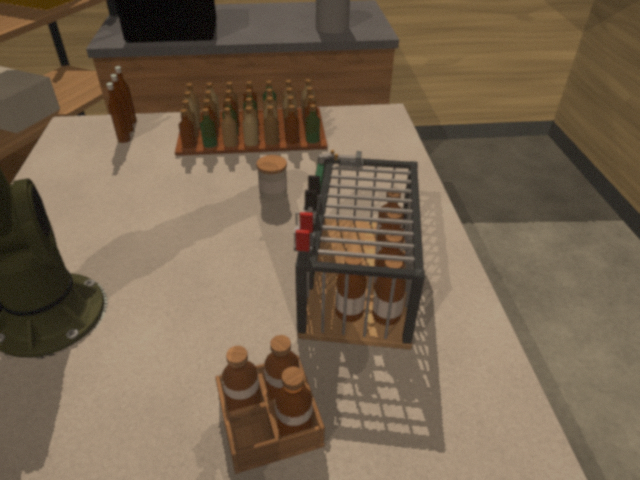

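View pics/top0.png

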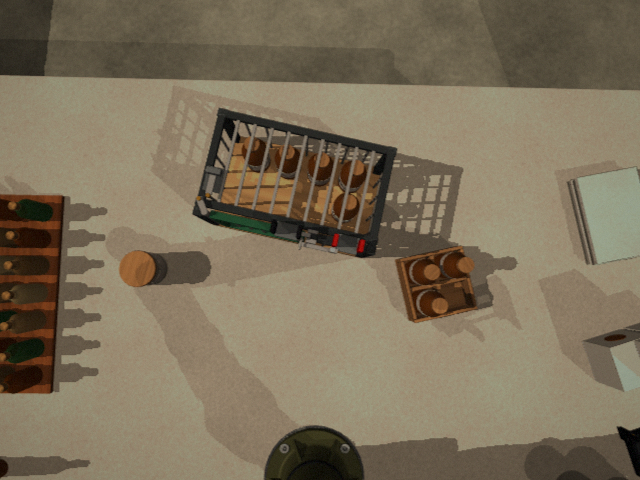

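View pics/wrist0.png

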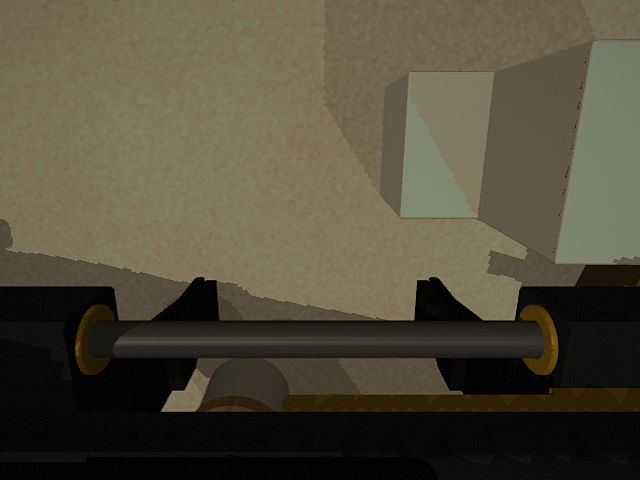

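```bash
python3 - <<'E'
import cv2
t=cv2.imread('pics/top0.png'); s=cv2.imread('pics/side0.png')
cv2.imwrite('pics/c1.png',cv2.resize(t[230:330,380:510],None,fx=6,fy=6,interpolation=cv2.INTER_CUBIC))
cv2.imwrite('pics/c2.png',cv2.resize(t[100:265,185:405],None,fx=3.6,fy=3.6,interpolation=cv2.INTER_CUBIC))
cv2.imwrite('pics/c3.png',cv2.resize(s[335:470,205:335],None,fx=4.4,fy=4.4,interpolation=cv2.INTER_CUBIC))
cv2.imwrite('pics/c4.png',cv2.resize(s[140:270,285:435],None,fx=4.6,fy=4.6,interpolation=cv2.INTER_CUBIC))
E
```

```text
(no output)
```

View pics/c1.png

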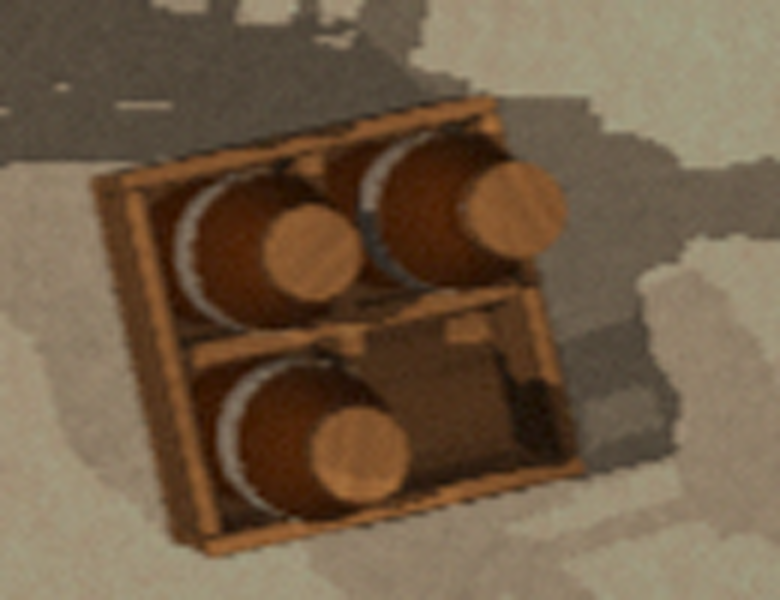

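View pics/c2.png

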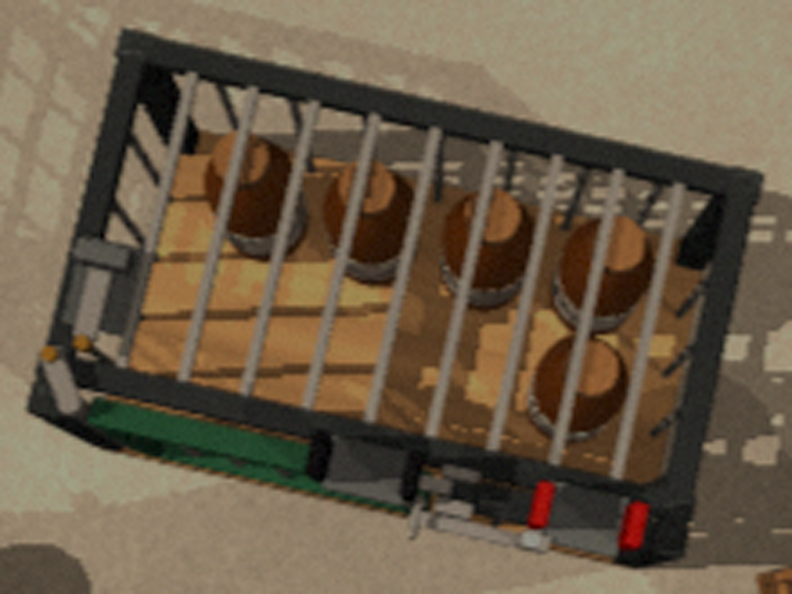

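View pics/c3.png

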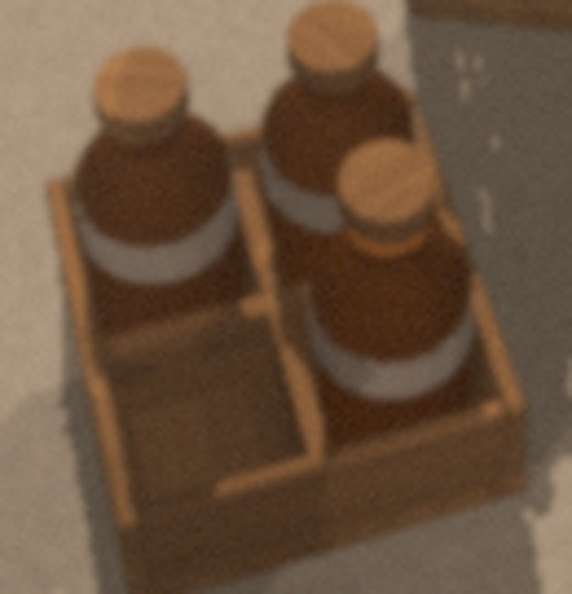

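View pics/c4.png

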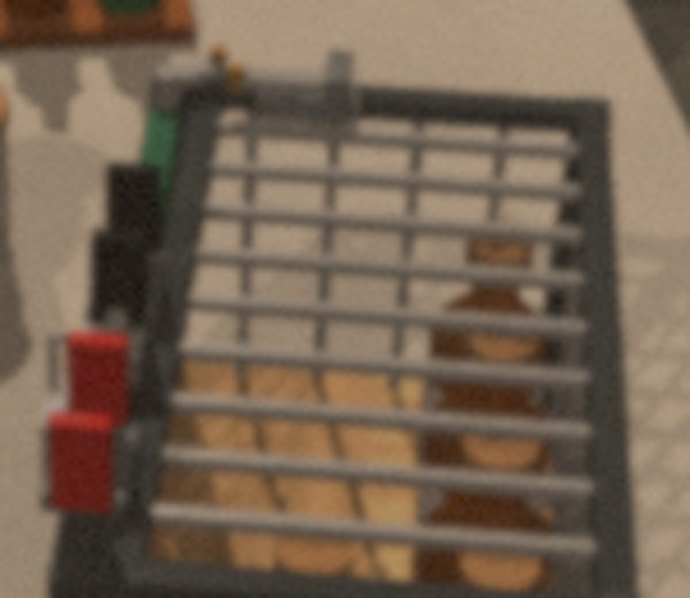

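```bash
cat >> h.py <<'E'
def onplane(d,uv,z):
    M=d['camera_from_world']; K=d['mtx']
    r=np.array([(uv[0]-K[0,2])/K[0,0],-(uv[1]-K[1,2])/K[1,1],-1.])
    C=-M[:3,:3].T@M[:3,3]; w=M[:3,:3].T@r
    return C+w*(z-C[2])/w[2]
def proj(d,p):
    M=d['camera_from_world']; K=d['mtx']
    q=M[:3,:3]@np.asarray(p)+M[:3,3]
    return np.array([K[0,0]*q[0]/-q[2]+K[0,2], K[1,1]*q[1]/q[2]+K[1,2]])
E
python3 - <<'E'
from h import *
import pickle
T=pickle.load(open('pics/top0.pkl','rb'));S=pickle.load(open('pics/side0.pkl','rb'))
for d in (T,S): print(-d['camera_from_world'][:3,:3].T@d['camera_from_world'][:3,3])
def c1(x,y): return (x/6+380,y/6+230)
def c2(x,y): return (x/3.6+185,y/3.6+100)
def c3(x,y): return (x/4.4+205,y/4.4+335)
def c4(x,y): return (x/4.6+285,y/4.6+140)
for n,a,b,z in [('A',c1(518,210),c3(391,182),.162),('back',c1(313,253),c3(333,38),.155),('left',c1(361,454),c3(143,86),.155)]:
    print(n,onplane(T,a,z),onplane(S,b,z))
for p in [(545,502),(637,522),(318,453),(412,473)]: print(onplane(T,c2(*p),.251))
for p in [(99,340),(82,420),(132,170),(118,237)]: print('s',onplane(S,c4(*p),.251))
for n,p in [('UL',(125,35)),('UR',(760,178)),('LL',(35,408)),('LR',(660,565))]: print(n,onplane(T,c2(*p),.2))
print('canister',onplane(T,(138,268),.097))
c=cv2.imread('pics/side0.png')[195:260,285:350]; cv2.imwrite('pics/c5.png',cv2.resize(c,None,fx=9,fy=9,interpolation=cv2.INTER_CUBIC))
c=cv2.imread('pics/top0.png')[215:265,265:380]; cv2.imwrite('pics/c6.png',cv2.resize(c,None,fx=7,fy=7,interpolation=cv2.INTER_CUBIC))
E
```

```text
[0.47747173 0.03128202 1.07584117]
[ 0.48328782 -0.76032391  0.81649537]
A [ 0.49346249 -0.30827365  0.162     ] [ 0.49653093 -0.30804027  0.162     ]
back [ 0.47779911 -0.23859432  0.155     ] [ 0.47943244 -0.24034343  0.155     ]
left [ 0.40875469 -0.25460409  0.155     ] [ 0.41138061 -0.25579648  0.155     ]
[ 0.53659477 -0.0306944   0.251     ]
[ 0.52684184 -0.07863263  0.251     ]
[0.56042225 0.08731036 0.251     ]
[0.55071632 0.03849495 0.251     ]
s [ 0.53776478 -0.03131745  0.251     ]
s [ 0.52761216 -0.07933005  0.251     ]
s [0.56111207 0.08548732 0.251     ]
s [0.55097905 0.0368624  0.251     ]
UL [0.7993252  0.20327578 0.2       ]
UR [ 0.72471865 -0.15432353  0.2       ]
LL [0.58808226 0.24609804 0.2       ]
LR [ 0.50636398 -0.09820165  0.2       ]
canister [0.47939684 0.38973148 0.097     ]
```

View pics/c5.png

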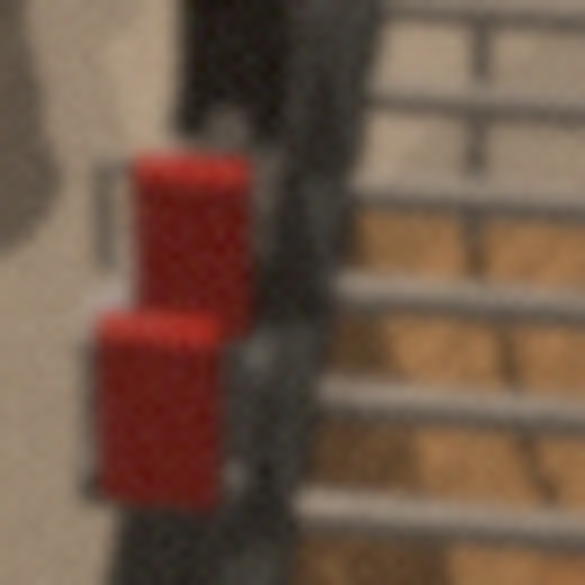

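View pics/c6.png

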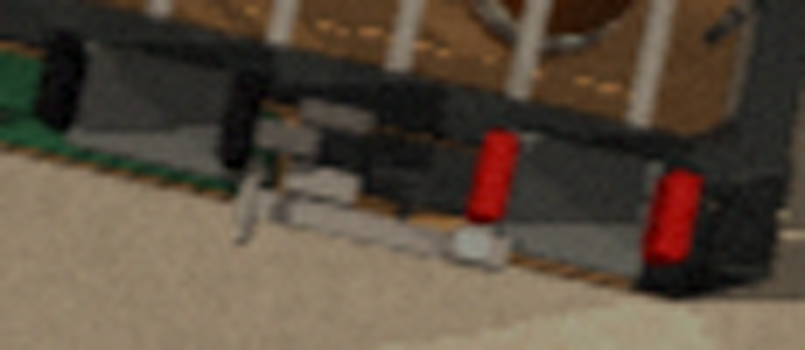

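drive_tool(
  increments="0 0 0 0 255; -10 0 19 0 255; -21 0 38 0 255; -21 0 38 0 255; -21 0 38 0 255; -21 0 38 0 255; -21 0 38 0 255; -21 0 38 0 255; -21 0 38 0 255; -21 0 38 0 255; -21 0 38 0 255; -9 0 19 0 255; 0 0 0 0 255; 0 0 0 0 255",
  squeeze=30,
)

```text
time: 1.9
position: [0.494, -0.3086, 0.2225]
tool_rot: [-1.339, 0.983, -0.983]
ft_force: [-0.1, -1.1, 0.9]
grip_width: 0.003
```

drive_tool(
  increments="0 0 0 -5 255; 0 0 0 -10 255; 0 0 0 -10 255; 0 0 0 -10 255; 0 0 0 -10 255; 0 0 0 -10 255; 0 0 0 -10 255; 0 0 0 -10 255; 0 0 0 -10 255; 0 0 0 -10 255; 0 0 0 -10 255; 0 0 0 -10 255; 0 0 0 -10 255; 0 0 0 -10 255; 0 0 0 -10 255; 0 0 0 -6 255; 0 0 0 0 255; 0 0 0 0 255",
)

```text
time: 4.15
position: [0.4941, -0.3089, 0.2225]
tool_rot: [-1.3, -1.056, 1.057]
ft_force: [-0.0, -0.2, -0.2]
grip_width: 0.006
```

```bash
cat >> h.py <<'E'
HY=78.57
def delta(p,yawdeg=None,z=None):
    "tool-frame increments from measured pose to world p; yaw= desired world angle of tool x, deg"
    s=ctrl.get_state(); m=R.from_rotvec(s['tool_rot']).as_matrix()
    a=np.degrees(np.arctan2(m[1,0],m[0,0]))
    print('t',s['time'],'pos',s['position'].round(4) if hasattr(s['position'],'round') else s['position'],'yaw',a.round(2),'tilt',m[:,1].round(4),'F',np.round(s['ft_force'],2),'g',s['grip_width'],'q',np.round(s['joint_positions'],2))
    print('d mm',(m.T@(np.array(p)-s['position'])*1000).round(1),'turn',None if yawdeg is None else round(a-yawdeg,2))
def snap(n,f,crop=None,k=1):
    d=get_image(n); im=d['img'][:,:,::-1]
    import pickle; pickle.dump(d,open(f'pics/{f}.pkl','wb'))
    if crop: im=cv2.resize(im[crop[1]:crop[3],crop[0]:crop[2]],None,fx=k,fy=k,interpolation=cv2.INTER_CUBIC)
    cv2.imwrite(f'pics/{f}.png',im)
E
python3 - <<'E'
from h import *
delta([.495,-.308,.175],HY)
snap('side','s1',(180,250,380,450),3); snap('top','t1',(370,200,530,320),4.5)
E
```

```text
t 4.15 pos [ 0.4941 -0.3089  0.2225] yaw 78.22 tilt [-4.e-04 -4.e-04 -1.e+00] F [-0.05 -0.19 -0.24] g 0.005961933219381518 q [ 1.04  0.23 -0.61  1.61  0.13  1.35  1.78]
d mm [ 1.1 47.5 -0.7] turn -0.35
```

View pics/s1.png

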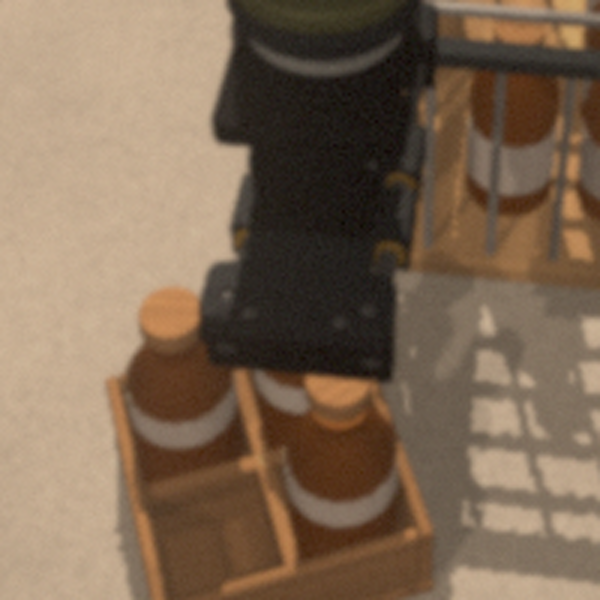

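View pics/t1.png

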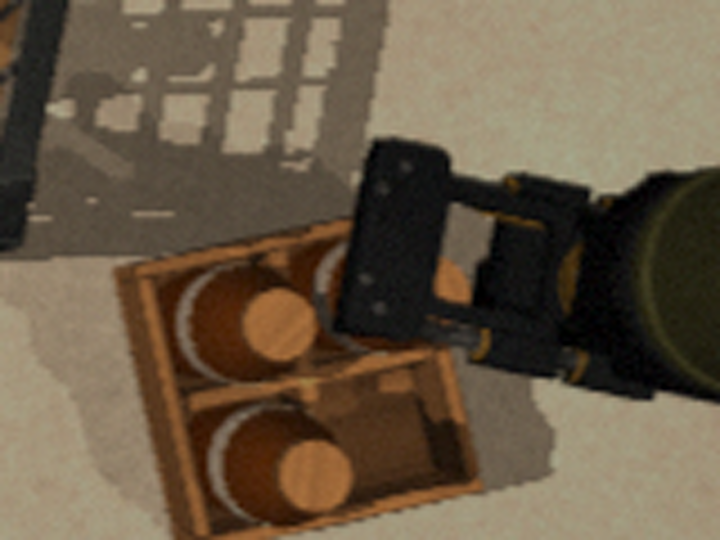

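```bash
python3 - <<'E'
from h import *
import pickle
S=pickle.load(open('pics/s1.pkl','rb'));T=pickle.load(open('pics/t1.pkl','rb'))
for z in (.2225,.24,.29,.35): print(z,(proj(S,[.494,-.309,z])-[180,250])*3,(proj(T,[.494,-.309,z])-[370,200])*4.5)
snap('wrist','w1')
E
```

```text
0.2225 [333.58097757 305.44354852] [486.65878548 289.44152144]
0.24 [332.64562583 282.01541368] [502.96566985 288.8379233 ]
0.29 [329.80258705 210.80466707] [553.50266146 286.96730023]
0.35 [326.01466188 115.92696709] [623.19838419 284.38751811]
```

View pics/w1.png

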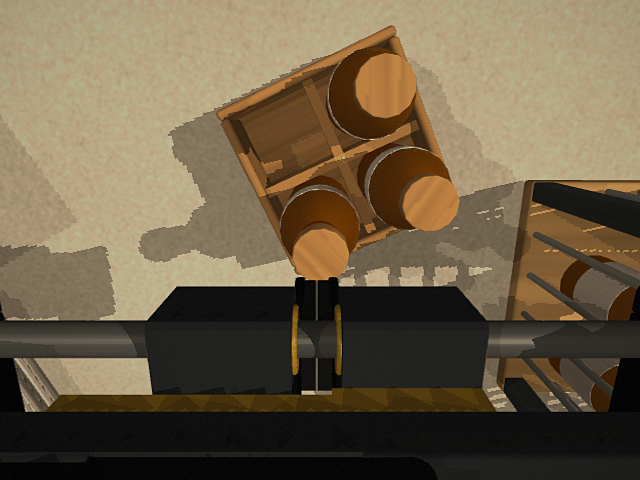

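drive_tool(
  increments="1 15 -0.5 0.3 255; 0 20 0 0 255; 0 10 0 0 255; 0 2 0 0 255; 0 2 0 0 255; 0 2 0 0 255; 0 2 0 0 255; 0 2 0 0 255; 0 2 0 0 255; 0 2 0 0 255; 0 2 0 0 255",
)

```text
time: 5.68
position: [0.4958, -0.3074, 0.1623]
tool_rot: [-1.301, -1.055, 1.055]
ft_force: [-1.8, 0.7, 7.0]
grip_width: 0.006
```

drive_tool(
  increments="0 1.5 0 0 255; 0 1.5 0 0 255; 0 1.5 0 0 255; 0 1.5 0 0 255; 0 1 0 0 255; 0 0 0 0 255; 0 0 0 0 255",
)

```text
time: 6.55
position: [0.4959, -0.3074, 0.1557]
tool_rot: [-1.302, -1.055, 1.055]
ft_force: [-1.3, 0.0, 5.8]
grip_width: 0.001
```

drive_tool(
  increments="0 1 0 0 255; 0 1 0 0 255; 0 0.5 0 0 255; 0 0 0 0 255; 0 0 0 0 255",
)

```text
time: 7.18
position: [0.4966, -0.3078, 0.155]
tool_rot: [-1.304, -1.056, 1.055]
ft_force: [-2.5, 1.5, 12.7]
grip_width: 0.007
```

drive_tool(
  increments="0 1 0 0 255; 0 0.5 0 0 255; 0 0 0 0 255; 0 0 0 0 255",
)

```text
time: 7.68
position: [0.4973, -0.3082, 0.1551]
tool_rot: [-1.306, -1.056, 1.055]
ft_force: [-3.1, 2.2, 17.7]
grip_width: 0.008
```

drive_tool(
  increments="0 -5 0 0 255; 0 -20 0 0 255; 0 -40 0 0 0; 0 -50 0 0 0; 0 -35 0 0 0; 0 0 0 0 0; 0 0 0 0 0",
)

```text
time: 8.55
position: [0.4952, -0.3071, 0.3002]
tool_rot: [-1.3, -1.055, 1.055]
ft_force: [-0.6, -0.6, -0.2]
grip_width: 0.486
```

```bash
python3 - <<'E'
from h import *
delta([.5322,-.055,.300],HY)
snap('side','s2',(180,300,380,450),3)
E
```

```text
t 8.55 pos [ 0.4952 -0.3071  0.3002] yaw 78.11 tilt [-7.e-04  3.e-04 -1.e+00] F [-0.65 -0.58 -0.18] g 0.48630954675867905 q [ 1.04  0.2  -0.61  1.48  0.11  1.5   1.79]
d mm [2.543e+02 2.000e-01 1.570e+01] turn -0.46
```

View pics/s2.png

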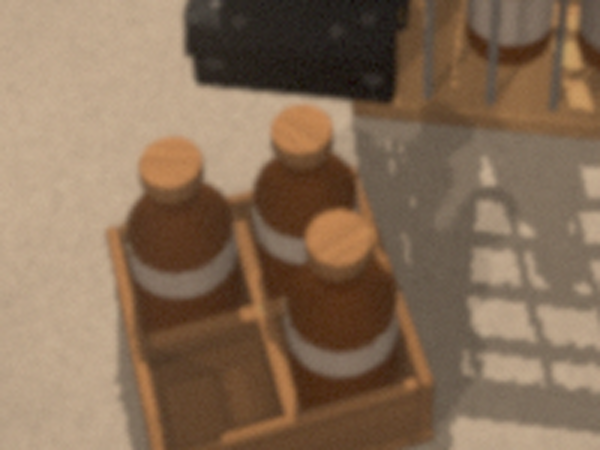

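drive_tool(
  increments="15 0 1 -0.5 0; 30 0 2 0 0; 40 0 2.5 0 0; 40 0 2.5 0 0; 40 0 2.5 0 0; 40 0 2.5 0 0; 30 0 2 0 0; 19 0 1 0 0; 0 0 0 0 0; 0 0 0 0 0",
)

```text
time: 9.85
position: [0.5297, -0.0558, 0.3001]
tool_rot: [-1.297, -1.06, 1.062]
ft_force: [-0.1, -0.6, 0.5]
grip_width: 0.999
```

```bash
python3 - <<'E'
from h import *
delta([.5322,-.055,.222],HY)
snap('side','s3',(240,100,440,250),3.5);snap('wrist','w3')
E
```

```text
t 9.85 pos [ 0.5297 -0.0558  0.3001] yaw 78.58 tilt [-1.e-03 -5.e-04 -1.e+00] F [-0.05 -0.55  0.5 ] g 0.9990991348878021 q [ 0.8   0.09 -0.79  1.59  0.07  1.48  1.38]
d mm [ 1.3 78.1 -2.4] turn 0.01
```

View pics/s3.png

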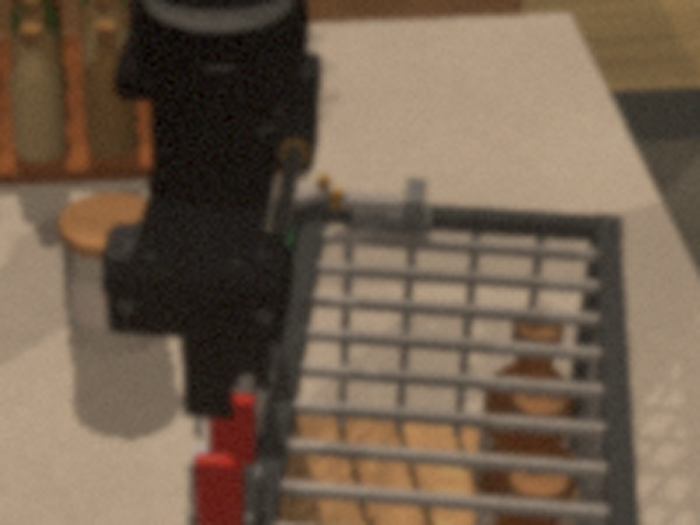

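View pics/w3.png

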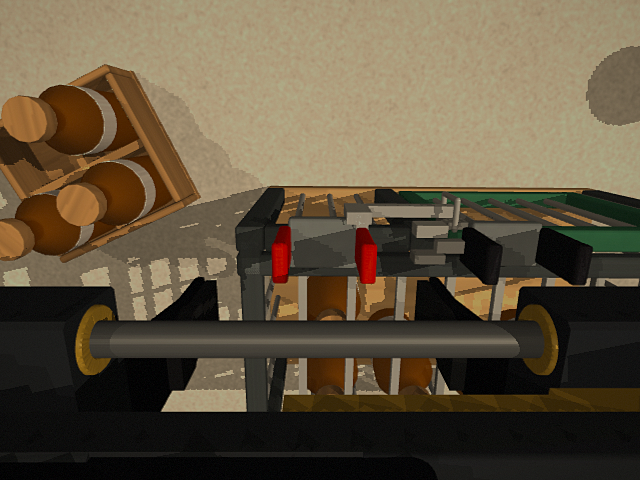

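```bash
python3 - <<'E'
from h import *
import pickle
W=pickle.load(open('pics/w3.pkl','rb'))
y=np.array([np.cos(np.radians(HY)),np.sin(np.radians(HY)),0]);x=np.array([y[1],-y[0],0])
c=np.array([.5322,-.055,0])
for s in (-1,1):
  for sx in (-1,1):
    for so in (21,29): print(s,sx,so,proj(W,c+[0,0,.251]+s*so/1e3*y+sx*.012*x).round(1))
h=np.array([.5558,.0620,.251]); print(proj(W,h-.025*y),proj(W,h+.025*y))
im=W['img'][200:300,240:440,::-1]; cv2.imwrite('pics/w3c.png',cv2.resize(im,None,fx=4,fy=4,interpolation=cv2.INTER_CUBIC))
E
```

```text
-1 -1 21 [281.6 245.6]
-1 -1 29 [267.1 245.6]
-1 1 21 [282.6 286.1]
-1 1 29 [268.5 286.1]
1 -1 21 [357.6 245.6]
1 -1 29 [372.1 245.6]
1 1 21 [356.4 286. ]
1 1 29 [370.5 286. ]
[487.84963566 265.96853952] [577.03944806 265.92938734]
```

View pics/w3c.png

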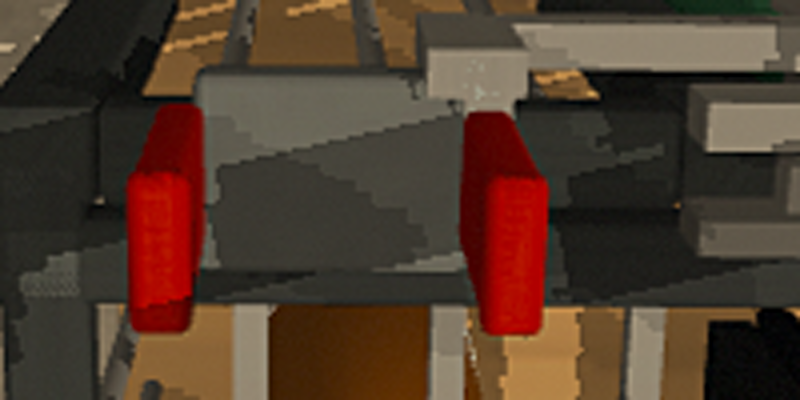

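drive_tool(
  increments="3 10 -1.5 0 0; 0 20 0 0 0; 0 20 0 0 0; 0 15 0 0 0; 0 8 0 0 0; 0 5 0 0 0; 0 0 0 0 0; 0 0 0 0 0",
)

```text
time: 10.95
position: [0.5325, -0.0524, 0.2231]
tool_rot: [-1.298, -1.062, 1.061]
ft_force: [0.6, -0.1, 0.2]
grip_width: 0.998
```

```bash
python3 - <<'E'
from h import *
delta([.5330,-.053,.222],HY)
snap('wrist','w4',(120,180,520,400),2);snap('side','s4',(240,140,390,270),4)
E
```

```text
t 10.95 pos [ 0.5325 -0.0524  0.2231] yaw 78.6 tilt [ 1.e-03 -3.e-04 -1.e+00] F [ 0.59 -0.13  0.17] g 0.9980076855240155 q [ 0.79  0.14 -0.8   1.71  0.1   1.33  1.34]
d mm [-0.5  1.1 -0.6] turn 0.03
```

View pics/w4.png

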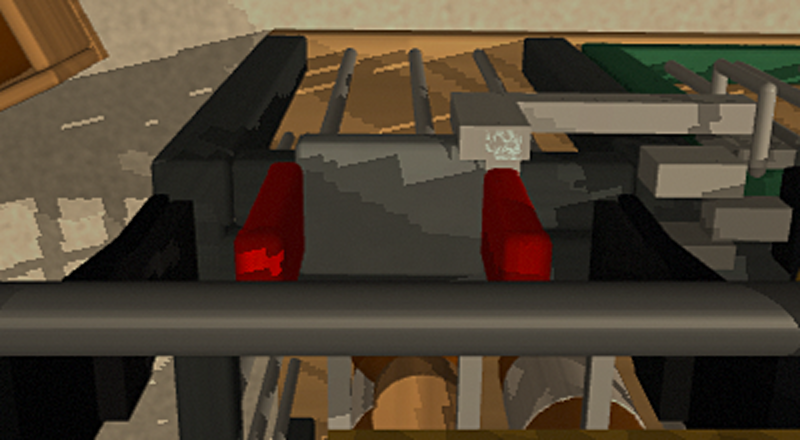

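View pics/s4.png

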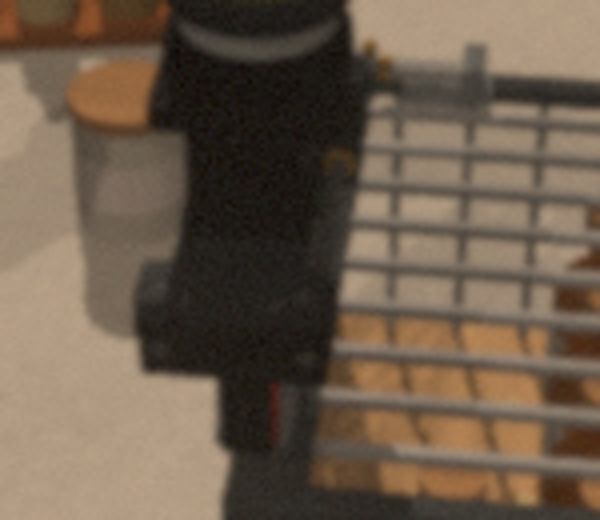

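drive_tool(
  increments="0 0 0 0 80; 0 0 0 0 80; 0 0 0 0 110; 0 0 0 0 150; 0 0 0 0 200; 0 0 0 0 200; 0 0 0 0 200; 0 0 0 0 200; 0 0 0 0 200; 0 0 0 0 200",
  squeeze=25,
)

```text
time: 12.3
position: [0.5322, -0.0525, 0.2226]
tool_rot: [-1.297, -1.061, 1.062]
ft_force: [-0.2, -0.1, 0.7]
grip_width: 0.444
```

drive_tool(
  increments="0 0 0 0 0; 0 0 0 0 0; 0 0 0 0 0; 0 0 0 0 0; 0 0 0 0 0; 0 -10 0 0 0; 0 -30 0 0 0; 0 -30 0 0 0; 0 -8 0 0 0; 0 0 0 0 0",
)

```text
time: 13.55
position: [0.5323, -0.0524, 0.3007]
tool_rot: [-1.297, -1.062, 1.061]
ft_force: [-0.2, -0.1, -0.2]
grip_width: 1.004
```

```bash
python3 - <<'E'
from h import *
delta([.5565,.0640,.300],HY)
snap('wrist','w5',(240,200,440,300),4)
E
```

```text
t 13.55 pos [ 0.5323 -0.0524  0.3007] yaw 78.61 tilt [ 6.e-04 -4.e-04 -1.e+00] F [-0.22 -0.1  -0.2 ] g 1.0041856442515924 q [ 0.8   0.1  -0.8   1.59  0.07  1.48  1.37]
d mm [118.9   0.7  -0.7] turn 0.04
```

View pics/w5.png

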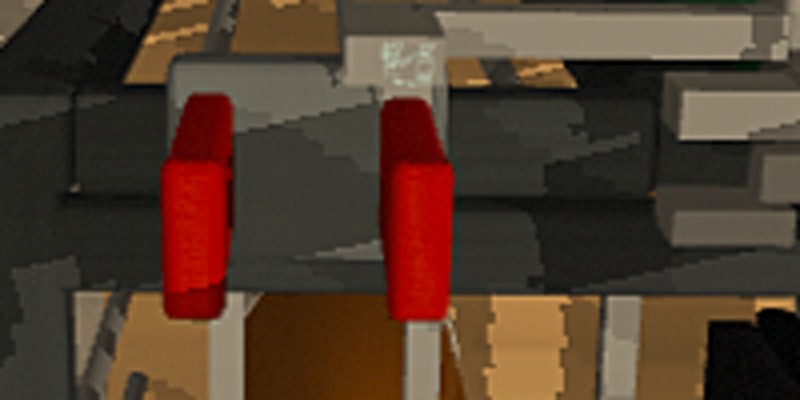

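drive_tool(
  increments="15 0 0 0 0; 30 0 0 0 0; 30 0 0 0 0; 30 0 0 0 0; 15 0 -0.5 0 0; 0 0 0 0 0; 0 0 0 0 0; 0 0 0 0 0",
)

```text
time: 14.6
position: [0.5564, 0.0636, 0.3004]
tool_rot: [-1.298, -1.059, 1.06]
ft_force: [1.0, 0.7, 0.1]
grip_width: 1.001
```

```bash
python3 - <<'E'
from h import *
delta([.5565,.0645,.222],HY)
snap('wrist','w6',(220,200,420,300),4)
E
```

```text
t 14.6 pos [0.5564 0.0636 0.3004] yaw 78.48 tilt [-3.e-04 -7.e-04 -1.e+00] F [1.04 0.67 0.07] g 1.0006764877895937 q [ 0.62  0.18 -0.88  1.53  0.14  1.5   1.1 ]
d mm [ 1.  78.4  0.1] turn -0.09
```

View pics/w6.png

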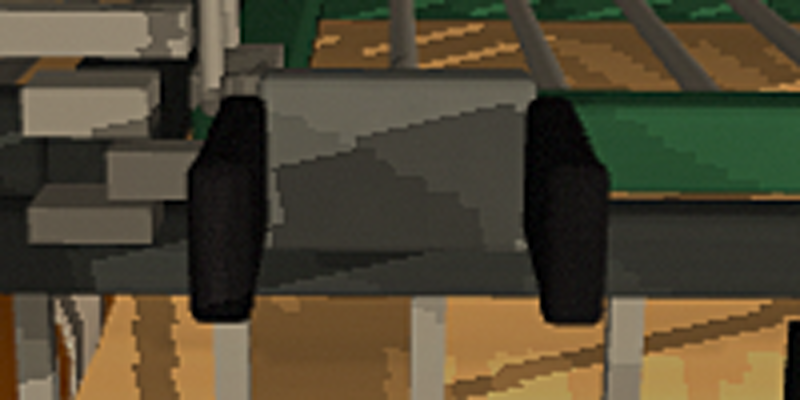

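drive_tool(
  increments="1.5 10 0 0 35; 0 15 0 0 35; 0 15 0 0 35; 0 15 0 0 35; 0 10 0 0 35; 0 8 0 0 35; 0 4 0 0 35; 0 0 0 0 35",
)

```text
time: 15.65
position: [0.5567, 0.0666, 0.2235]
tool_rot: [-1.297, -1.061, 1.062]
ft_force: [-0.4, 0.2, -0.1]
grip_width: 0.864
```

```bash
python3 - <<'E'
from h import *
delta([.5567,.065,.222],HY)
snap('wrist','w7',(120,180,520,400),2)
E
```

```text
t 15.65 pos [0.5567 0.0666 0.2235] yaw 78.61 tilt [-1.e-04  0.e+00 -1.e+00] F [-0.4   0.16 -0.12] g 0.8643349586485672 q [ 0.61  0.22 -0.88  1.65  0.17  1.35  1.07]
d mm [-1.6  1.5 -0.3] turn 0.04
```

View pics/w7.png

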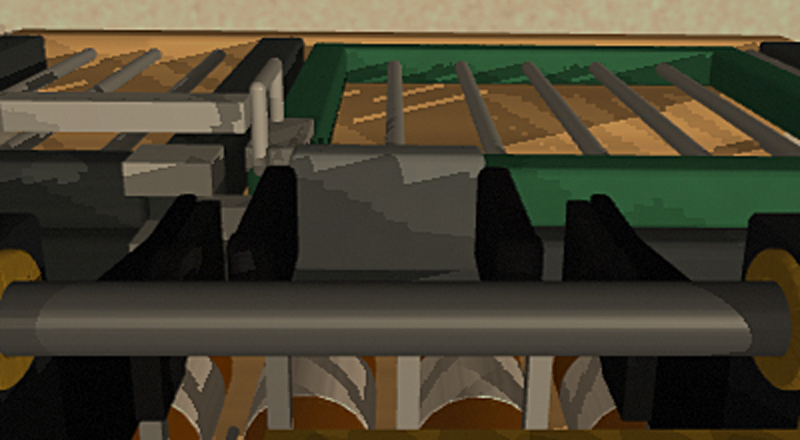

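drive_tool(
  increments="-1 1 0 0 60; 0 0 0 0 90; 0 0 0 0 120; 0 0 0 0 160; 0 0 0 0 200; 0 0 0 0 200; 0 0 0 0 200; 0 0 0 0 200; 0 0 0 0 200",
  squeeze=35,
)

```text
time: 16.82
position: [0.5565, 0.0651, 0.2227]
tool_rot: [-1.298, -1.061, 1.062]
ft_force: [-1.6, -3.5, 3.8]
grip_width: 0.444
```

```bash
python3 - <<'E'
from h import *
delta([.5562,.065,.222],HY)
snap('wrist','w8',(120,180,520,400),2)
E
```

```text
t 16.825 pos [0.5565 0.0651 0.2227] yaw 78.58 tilt [ 0.e+00 -8.e-04 -1.e+00] F [-1.62 -3.45  3.79] g 0.44354544922461087 q [ 0.61  0.22 -0.88  1.65  0.17  1.35  1.07]
d mm [-0.1  0.7  0.3] turn 0.01
```

View pics/w8.png

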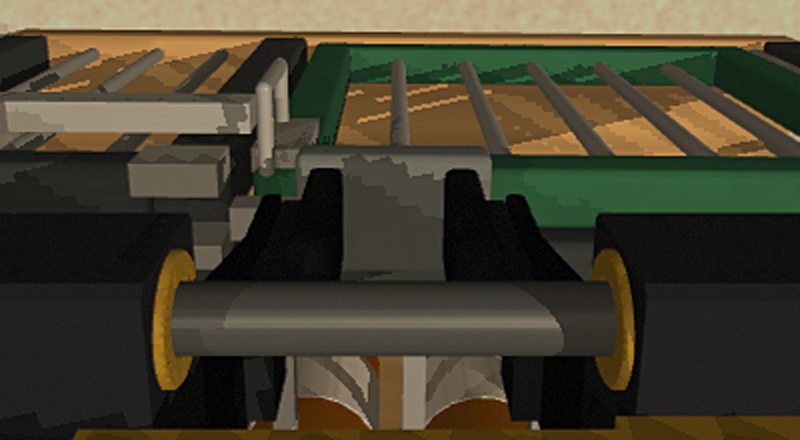

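drive_tool(
  increments="0 0 2.9 1 200; 0.1 0 5.8 2 200; 0.1 0 5.7 2 200; 0.1 0 5.8 2 200; 0.1 0 5.7 2 200; 0.1 0 2.9 1 200; 0 0 0 0 200; 0 0 0 0 200",
)

```text
time: 17.88
position: [0.5286, 0.0735, 0.2227]
tool_rot: [-1.364, -0.929, 0.929]
ft_force: [-0.7, -4.8, 5.2]
grip_width: 0.444
```

```bash
cat >> h.py <<'E'
def gatechk(a):
    H=np.array([.5889,.2267]); L=.165
    t=np.radians(HY-a); p=H-L*np.array([np.cos(t),np.sin(t)])
    delta([p[0],p[1],.2225],HY-a)
    s=ctrl.get_state(); r=np.array(s['position'][:2])-H
    print('radius',np.hypot(*r),'angle',HY-np.degrees(np.arctan2(-r[1],-r[0])))
E
python3 - <<'E'
from h import *
gatechk(10)
E
```

```text
t 17.875 pos [0.5286 0.0735 0.2227] yaw 68.51 tilt [ 2.e-04 -8.e-04 -1.e+00] F [-0.69 -4.76  5.2 ] g 0.4444590237213385 q [ 0.62  0.14 -0.87  1.71  0.11  1.33  0.92]
d mm [-0.4  0.2 -0.1] turn -0.06
radius 0.1646413195052848 angle 10.040814903268739
```

drive_tool(
  increments="-0.6 -0.5 4.3 1.5 200; 0.2 0 8.6 3 200; 0.2 0 8.6 3 200; 0.2 0 8.7 3 200; 0.2 0 8.6 3 200; 0.2 0 8.6 3 200; 0.2 0 8.7 3 200; 0.2 0 8.6 3 200; 0.2 0 8.6 3 200; 0.1 0 4.3 1.5 200; 0 0 0 0 200",
)

```text
time: 19.25
position: [0.4653, 0.1183, 0.2227]
tool_rot: [-1.494, -0.569, 0.568]
ft_force: [4.0, 1.2, -0.5]
grip_width: 0.446
```

```bash
python3 - <<'E'
from h import *
gatechk(37)
snap('side','s9',(230,120,430,270),4)
E
```

```text
t 19.25 pos [0.4653 0.1183 0.2227] yaw 41.64 tilt [ 5.0e-04  1.5e-03 -1.0e+00] F [ 3.99  1.17 -0.45] g 0.44606925398527697 q [ 0.6  -0.02 -0.89  1.83 -0.02  1.32  0.45]
d mm [-0.6  0.2 -0.9] turn 0.07
radius 0.16441755974639746 angle 37.30830775070015
```

View pics/s9.png

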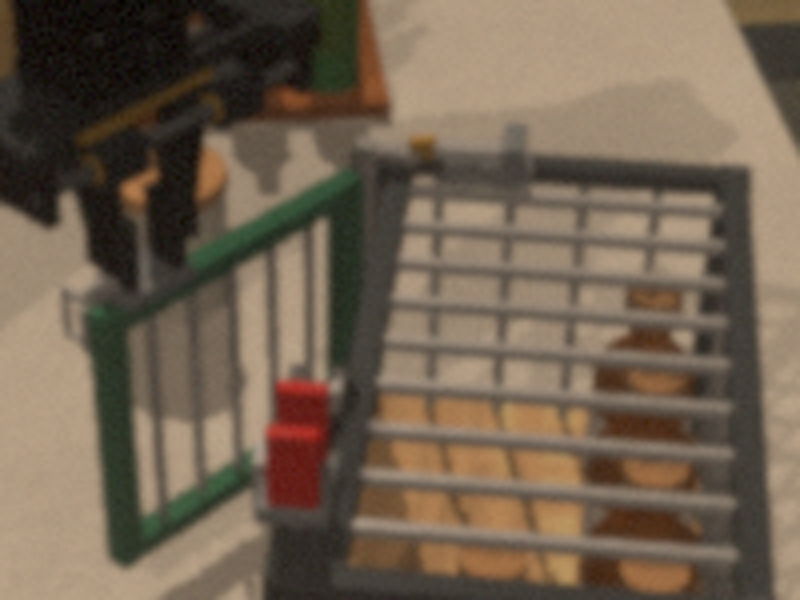

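drive_tool(
  increments="0.1 0 4.3 1.5 200; 0.2 0 8.6 3 200; 0.2 0 8.6 3 200; 0.2 0 8.7 3 200; 0.2 0 8.6 3 200; 0.2 0 8.6 3 200; 0.2 0 8.7 3 200; 0.2 0 8.6 3 200; 0.2 0 8.6 3 200; 0.1 0 4.3 1.5 200; 0 0 0 0 200",
)

```text
time: 20.68
position: [0.43, 0.1853, 0.2227]
tool_rot: [-1.561, -0.202, 0.198]
ft_force: [8.1, 0.0, -4.9]
grip_width: 0.444
```

```bash
python3 - <<'E'
from h import *
gatechk(64)
E
```

```text
t 20.675 pos [0.43   0.1853 0.2227] yaw 14.6 tilt [ 2.2e-03  9.0e-04 -1.0e+00] F [ 8.12  0.   -4.85] g 0.44390713238099844 q [ 0.57 -0.07 -0.98  1.86 -0.06  1.32 -0.14]
d mm [-0.8  0.2  0.1] turn 0.03
radius 0.16422173861182374 angle 63.9718564694976
```

drive_tool(
  increments="0.6 0.3 4.3 1.5 200; 0.5 0 8.6 3 200; 0.4 0 8.6 3 200; 0.3 0 8.7 3 200; 0.2 0 8.6 3 200; 0.2 0 8.6 3 200; 0.2 0 8.7 3 200; 0.2 0 8.6 3 200; 0.2 0 8.6 3 200; 0 0 0 0 200; 0 0 0 0 200; 0 0 0 0 200; 0 0 0 0 200",
)

```text
time: 22.3
position: [0.4277, 0.2574, 0.2227]
tool_rot: [-1.566, 0.149, -0.149]
ft_force: [2.5, -0.6, -0.8]
grip_width: 0.446
```

```bash
python3 - <<'E'
from h import *
gatechk(90)
print(ctrl.get_state()['qd'])
snap('side','s10');snap('wrist','w10');snap('top','t10')
gatechk(90)
E
```

```text
t 22.3 pos [0.4277 0.2574 0.2227] yaw -10.89 tilt [ 1.e-04 -4.e-04 -1.e+00] F [ 2.46 -0.56 -0.85] g 0.4461124874218588 q [ 0.47  0.06 -1.09  1.79  0.06  1.33 -0.82]
d mm [-0.9  0.2  1.8] turn 0.54
radius 0.1641333792306634 angle 89.36749758900879
[ 3.01557561e-04  2.32743171e-03 -2.23147414e-05 -5.43808150e-04
  3.60754422e-04  8.80602760e-04 -2.82017833e-03]
t 22.45 pos [0.4277 0.2575 0.2227] yaw -10.9 tilt [ 1.e-04 -3.e-04 -1.e+00] F [ 2.54 -1.89 -0.13] g 0.44447249694142466 q [ 0.47  0.06 -1.09  1.79  0.06  1.33 -0.82]
d mm [-0.9  0.2  1.7] turn 0.53
radius 0.16410680921227933 angle 89.40034922075064
```

View pics/s10.png

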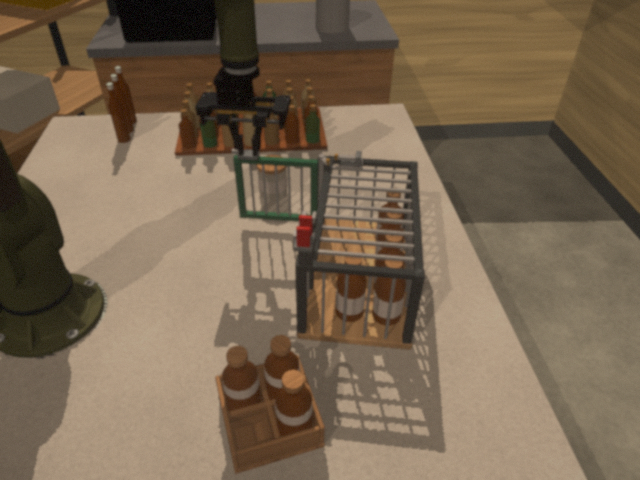

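View pics/w10.png

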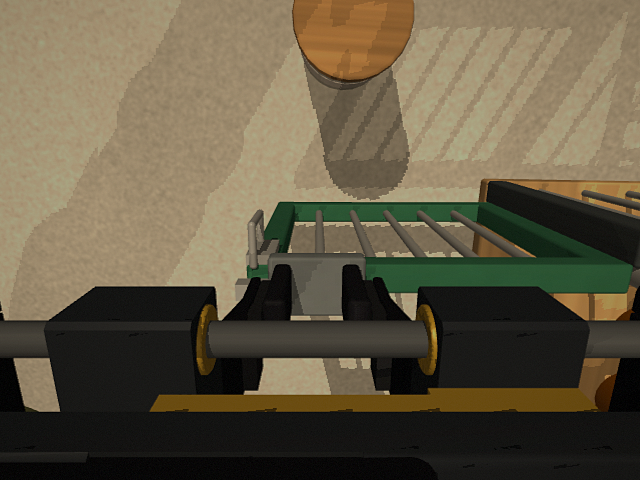

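View pics/t10.png

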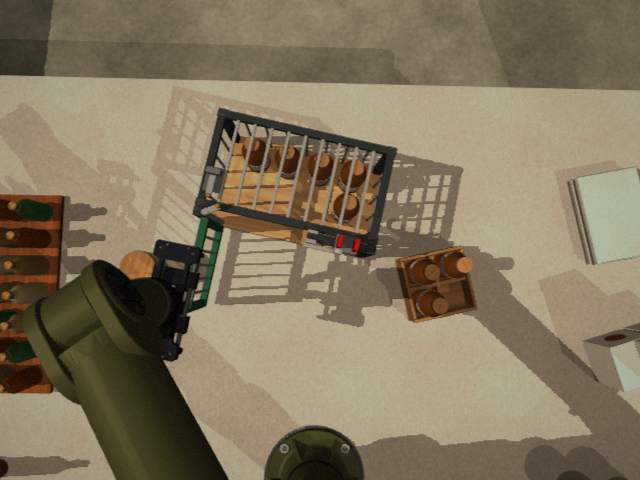

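```bash
python3 - <<'E'
from h import *
print(workorder.close_job())
s=ctrl.get_state(); print(s['time'],s['position'],s['ft_force'],s['grip_width'])
E
```

```text
the job is handed in; nothing more can be done
None
the job is handed in; nothing more can be done
```

The job is handed in at about 22.5 s of the 58 s allowed. The hand-in gives no verdict, so these results rest on my own measurements before it.

1. **Stopper:** I pressed the proud one down until it stopped solid at 155 mm. The force rose to 18 N with no further travel, and afterwards no cork ring showed.
2. **Transit catch:** I pinched the red tabs and let go. In the wrist picture they then measured about 40 mm over their outer faces, so the bolt is fully drawn.
3. **Gate:** I pinched the black tabs and swung the gate through its check to about 89°, worked out from the tool's position around the hinge.

In the last checks the gate was still and the grip was on the handle, with a 35 N squeeze setting. The jaw reading of 0.444–0.446 was the same as when the red tabs were fully squeezed. The pictures showed the three bottles standing in the crate and the canister where it was.

No check failed. The position estimates from the fixed cameras and the wrist camera differed by 2–3 mm, so I centred each pinch from the wrist view.

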